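# Feed trap inserts through the gate into the loading slot

### The arm

A 6-joint arm with a two-finger parallel gripper is mounted at the origin on the work surface. World frame = base frame: x ahead of the robot, y to its left, z up, the work surface at z = 0. Lengths are in mm, angles in rad, forces in N, time in s.
With the tool pointing down it reaches from about 250 to 850 mm from the base axis. Payload 12.5 kg.
Tool frame: the origin (TCP) lies between the finger pads; the fingertips stand 22 mm ahead of it and the grasp point (between the pads) lies 3 mm ahead of it; x points along the fingers, z is the direction in which the jaws open and shut, and the axes are right-handed (so a half turn about x gives the same grasp; the last joint's range is limited). The gripper opens to 93 mm and grips with 3 to 60 N. Pads are 15 mm wide; open, the fingers measure 128 mm over their backs; the gripper's body (75 mm by 188 mm) begins 65 mm behind the grasp point.
Start: joints at [1.075, 0.351, 1.652, -0, 1.139, -0.085], TCP at [219.606, 504.239, 216.433] pointing down, gripper open.
Joint ranges: [-2.75, 2.75], [-0.79, 2.1], [0.01, 2.65], [-1.57, 4.71], [0.07, 3.14], [-2.87, 2.87]. Speed limits (rad/s): [2.22, 2.22, 2.79, 3.14, 3.14, 3.14].

### API

Orientations are given as a rotation vector (axis times angle).
In Python, from cell import robot, viewer gives the robot as it stands. The module is installed in compiled form; this text tells all that it offers.
- The arm moves only by the shell command python3 -m jog 'ROWS' [FORCE]. ROWS is JSON, a list of rows, each a list of 7 numbers: the closure in counts, from 0 (fully open) to 255 (shut), then the shift along the tool's x, y, z in cm, then the turn, a rotation vector about the tool's x, y, z in degrees. A call has 1 to 5 rows; each row shifts and turns the commanded pose from where the row before left it, along the tool's axes as they then stand; what a row does not reach is not made up. A row lasts 1/12 s, in which the tool goes at most 41.7 mm and 7.16 degrees, less where a joint would pass 70% of its speed; a pose out of reach is approached as far as the arm can. A call with a gripper value outside its range is refused whole. The fingers move at their own pace and stop on an object; FORCE is the grip in N (left out, the last holds). Time passes only in rows, so rows that do not move let the fingers close. It gives the time, the measured TCP pose, the force and the opening at its end, in the units of the state.
- robot.sense(): the state, without advancing time (a new reading comes with each control period).
- viewer.grab_frame(name): name is "side" or "top" or "wrist"; returns a dict with "pixels" (400x640x3 uint8, blue, green, red), "intrinsics" (3x3 intrinsics, pixels), "k1" (the pictures are not rectified: a ray, as slopes to the right and down, at radius r is drawn at 1 + k1 r^2 times it, then the intrinsics apply), "xyz" and "rotation" of the camera in the world. Camera axes: x right, y down, z forward; pixel columns grow to the right and rows downward; lengths in mm; the calibration is good to about 2 mm. A picture is of the moment at which its call begins. There is no depth.
- robot.finish_job(): hands the job in, once; it reports no verdict.
The state is a dict: "clock": time; "joint_pos": joint angles; "dq": joint speeds; "tau": joint torques, N m; "position": TCP position; "orientation": TCP orientation; "contact_force": force on the tool from outside, world axes, zero at the start; "ft_torque": the same for the moment, N m; "gripper_width": finger opening in mm.
Only numpy, scipy, OpenCV 4.12 (cv2) and the standard library are available. Lean on these libraries where they do the work, as an engineer would, in place of code of your own. Each camera call takes 0.05 s, during which the arm holds its last target.

### The job

Push the three loose steel trap inserts along the bench with the fingertips, one at a time, through the gate of the angle-iron lane and wholly into its slot, in assembly order: the seat ring with the hole first, then the plain valve disc, then the cap with the stud, each one clear inside before the next enters the gate. Slide them only, never lift or tip them, leave them lying flat in a row in the slot, and leave the drain plug, spanner, sight flow indicator and trap bodies where they are.

Things in the scene. Friction and masses are not known exactly. Their poses are not given: they have to be found in the camera images.
- seat_ring: Valve seat ring: a thick washer with an open 20 mm hole through it. Plain turned steel, outside diameter 38 mm, body 24 mm high, about 0.1 to 0.27 kg, loose, lying flat on the bench in front of the gate; origin at the centre of the underside, z up.
- valve_disc: Valve disc: a solid plain round slug with a flat top, no hole and no stud. Plain turned steel, outside diameter 38 mm, body 24 mm high, about 0.1 to 0.27 kg, loose, lying flat on the bench in front of the gate; origin at the centre of the underside, z up.
- stud_cap: Stud cap: a solid round slug with a 13 mm thick stud standing 16 mm up from the middle of its top (40 mm high overall). Plain turned steel, outside diameter 38 mm, body 24 mm high, about 0.1 to 0.27 kg, loose, lying flat on the bench in front of the gate; origin at the centre of the underside, z up.
- gate (a point): Gate of the loading lane, a dark angle-iron fixture fixed to the bench. Point on the bench, midway between the two gate cheeks, at their slot-side face; x points along the lane into the slot, y across, z up. Opening 46 mm, cheeks 8 mm thick (x -8 to 0 mm). All fences are 10 mm high: inserts stand 14 mm above them, so a fingertip above fence height can push them right in.
- slot_end (a point): Middle of the inner face of the slot's closed far end, on the bench, 136 mm beyond the gate point; same axes as the gate. The slot is straight, 52 mm wide between its side fences, and floored by the bench itself.
- mouth (a point): Middle of the funnel mouth in front of the gate, on the bench, 66 mm before the gate point; same axes. Two straight wing fences, 85 mm long and 10 mm high, run from the gate cheeks at 45 degrees to tips about 86 mm either side of this point.
- drain_plug: Bystander: squat dark iron drain plug, 42 mm wide flange, 30 mm high with a square boss on top, on the bench near the inserts. Origin under its centre.
- spanner: Bystander: steel spanner 170 mm long lying flat, about 8 mm thick, beyond the inserts; origin near the middle of its length, its x axis along its length.
- sight_indicator: Bystander: brass sight flow indicator, 102 mm long, 40 mm wide, 47 mm high, with round glass windows, on the near side of the lane. Origin under its centre, x along its length.
- trap_red: Bystander: red cast trap body, 50 mm in diameter (72 mm across its pipe ends), 100 mm high, standing loose in the slotted stand left of the lane. Origin under its centre.
- trap_grey: Bystander: grey cast trap body, 50 mm in diameter (72 mm across its pipe ends), 100 mm high, standing loose in the slotted stand left of the lane. Origin under its centre.
- trap_blue: Bystander: blue cast trap body, 50 mm in diameter (72 mm across its pipe ends), 100 mm high, standing loose in the slotted stand left of the lane. Origin under its centre.
- trap_bronze: Bystander: bronze cast trap body, 50 mm in diameter (72 mm across its pipe ends), 100 mm high, standing loose in the slotted stand left of the lane. Origin under its centre.
There are look-alikes about, which are no part of the job. Leave any red look-alike of the stud_cap alone. What is shaped like the seat_ring but purple is not meant.

How it is judged (in metres and radians):
On the way, in this order (a step that is already met when the one before it is completed fails the run):
1. the seat ring is wholly inside the slot while the valve disc and stud cap are still outside the gate (x of seat_ring in the frame of gate between 0.017 and 0.125 m and y of seat_ring in the frame of gate between -0.012 and 0.012 m and height (world z) of seat_ring below 0.006 m and x of each of valve_disc, stud_cap in the frame of gate below -0.022 m), for 0.2 s.
2. the valve disc is wholly inside the slot while the stud cap is still outside the gate (x of valve_disc in the frame of gate between 0.017 and 0.125 m and y of valve_disc in the frame of gate between -0.012 and 0.012 m and height (world z) of valve_disc below 0.006 m and x of stud_cap in the frame of gate below -0.022 m), for 0.2 s.
3. the stud cap is wholly inside the slot (x of stud_cap in the frame of gate between 0.017 and 0.125 m and y of stud_cap in the frame of gate between -0.012 and 0.012 m and height (world z) of stud_cap below 0.006 m), for 0.2 s.
At the end, for the whole second after the job is handed in: All three inserts lie flat on the bench and at rest in the slot (tilt under 0.15 rad), each wholly past the gate (centre at least 17 mm beyond the gate point, its radius being 19), in the order seat ring at the far end, valve disc, stud cap nearest the gate (all of step 3 and x of seat_ring in the frame of gate between 0.017 and 0.125 m and y of seat_ring in the frame of gate between -0.012 and 0.012 m and height (world z) of each of seat_ring, valve_disc below 0.006 m and angle between each of seat_ring, valve_disc, stud_cap's own z axis and vertical below 0.15 rad and linear speed of each of seat_ring, valve_disc, stud_cap below 0.01 m/s and x of valve_disc in the frame of gate between 0.017 and 0.125 m and y of valve_disc in the frame of gate between -0.012 and 0.012 m and x of stud_cap in the frame of gate below 0.048 m and x of valve_disc in the frame of gate between 0.048 and 0.086 m and x of seat_ring in the frame of gate above 0.086 m); the robot touches nothing.
It fails at once if an insert is lifted off the bench (more than 8 mm) or carried over the fence (height (world z) of any of seat_ring, valve_disc, stud_cap above 0.008 m).
It fails at once if an insert is tipped over (angle between any of seat_ring, valve_disc, stud_cap's own z axis and vertical above 0.6 rad).
It fails at once if the drain plug, spanner, sight flow indicator or a trap body is moved more than 20 mm (distance of any of drain_plug, spanner, sight_indicator, trap_red, trap_grey, trap_blue, trap_bronze from where it was at the start of the episode above 0.02 m).
It also fails if it takes over 66 s, if anything falls off the work surface, if the arm or the gripper's body presses on something with over 40 N, if the wrist force passes 120 N, or if a joint passes its speed limit or range.

## Working session

There is one attempt and no reset: what is moved stays moved. The work goes in short steps, Python scripts to look and compute and a shell command to move; the robot and the scene stay as the last step left them, time stands still between calls to the robot, and variables do not carry over. Pictures are saved under pics/ and viewed, and the job is handed in when it is done.

```bash
mkdir -p pics; cat > h.py <<'E'
import numpy as np, cv2, json
from cell import robot, viewer
def grab(n,fn):
    f=viewer.grab_frame(n); cv2.imwrite('pics/'+fn,f['pixels']); return f
def ray(f,u,v):
    K=np.array(f['intrinsics'],float); k1=f['k1']
    x=np.array([(u-K[0,2])/K[0,0],(v-K[1,2])/K[1,1]]); p=x.copy()
    for _ in range(30): p=x/(1+k1*(p@p))
    return np.array(f['rotation'])@np.array([p[0],p[1],1.])
def onplane(f,u,v,z):
    d=ray(f,u,v); c=np.array(f['xyz'],float); return c+d*(z-c[2])/d[2]
E
python3 - <<'E'
from h import *
s=robot.sense(); print(s)
for n in ['side','top','wrist']:
    f=grab(n,n+'0.png'); print(n,f['xyz'],f['rotation'],f['intrinsics'],f['k1'])
E
```

```text
{'clock': 0.0, 'joint_pos': array([ 1.07541177e+00,  3.51238275e-01,  1.65240667e+00, -8.33739121e-06,
        1.13910188e+00, -8.46090474e-02]), 'dq': array([-0.00195396,  0.00109059, -0.00057318,  0.00097139, -0.00176164,
       -0.00023065]), 'tau': array([-1.17038413e-03, -4.97326720e+01, -2.85252589e+01,  6.98293140e-02,
        2.58135918e-02, -1.20129371e-04]), 'position': array([219.44705488, 503.95337217, 215.90693446]), 'orientation': array([-0.90211169,  1.37701423,  0.90119801]), 'contact_force': array([-0.06945257, -0.01967586, -0.59146118]), 'ft_torque': array([ 0.04157311, -0.00318649,  0.01830311]), 'gripper_width': 93.04658482303101}
side [  -9.30936701 -599.20412269  695.80760855] [-2.0842556   0.81055406 -0.37532195] [[446.02401261   0.         319.69252065]
 [  0.         446.02401261 195.50025648]
 [  0.           0.           1.        ]] 0.0036275460574170357
top [ 342.34102448   60.49967685 1301.30682268] [-2.10730493  2.16313326 -0.1699433 ] [[416.97811721   0.         314.34368696]
 [  0.         416.97811721 202.23562247]
 [  0.           0.           1.        ]] 0.009799212710913437
wrist [145.33349496 536.30275805 384.94549846] [2.41317126 1.5798407  0.23558332] [[338.56955376   0.         323.31428083]
 [  0.         338.56955376 197.84697258]
 [  0.           0.           1.        ]] -0.005008259260103886
```

Rotations are rotation vectors; I'll fix the helper and look.

```bash
sed -i 's/np.array(f\[.rotation.\])@/cv2.Rodrigues(np.array(f["rotation"],float))[0]@/' h.py; cat h.py | grep Rod
```

```text
return cv2.Rodrigues(np.array(f["rotation"],float))[0]@np.array([p[0],p[1],1.])
```

View pics/top0.png

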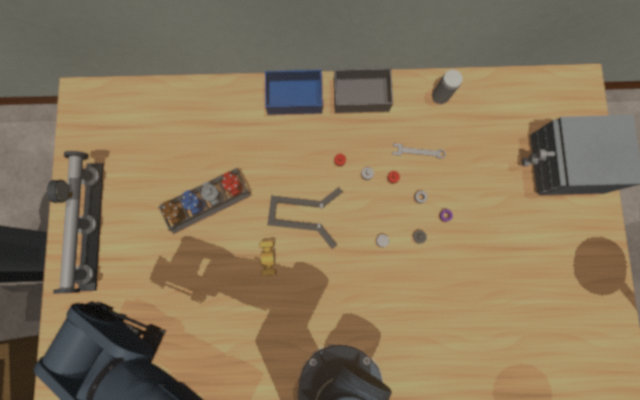

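View pics/side0.png

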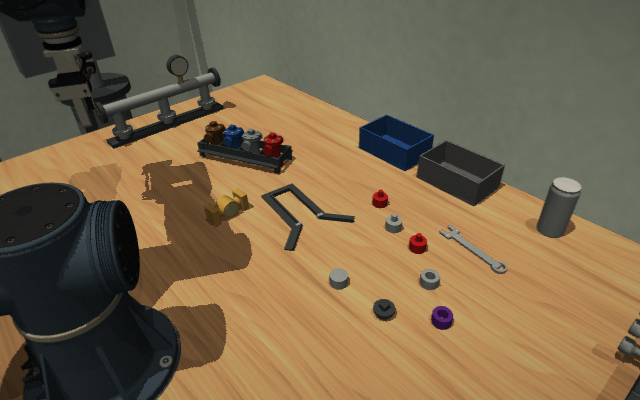

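View pics/wrist0.png

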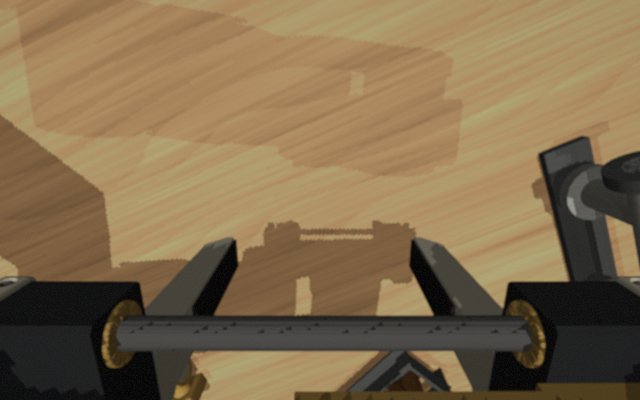

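```bash
python3 - <<'E'
import cv2
a=cv2.imread('pics/top0.png'); cv2.imwrite('pics/topz.png',cv2.resize(a[135:265,260:460],None,fx=4,fy=4,interpolation=cv2.INTER_CUBIC))
a=cv2.imread('pics/side0.png'); cv2.imwrite('pics/sidez.png',cv2.resize(a[170:335,250:460],None,fx=3.6,fy=3.6,interpolation=cv2.INTER_CUBIC))
E
```

```text
(no output)
```

View pics/topz.png

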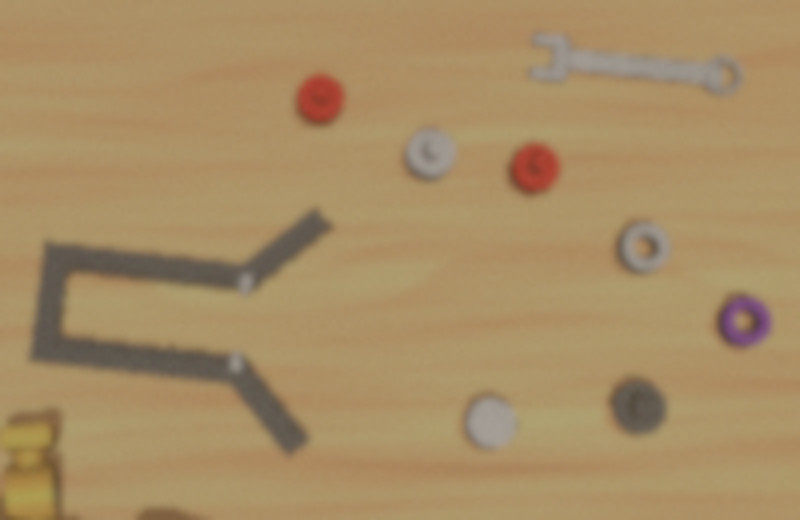

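View pics/sidez.png

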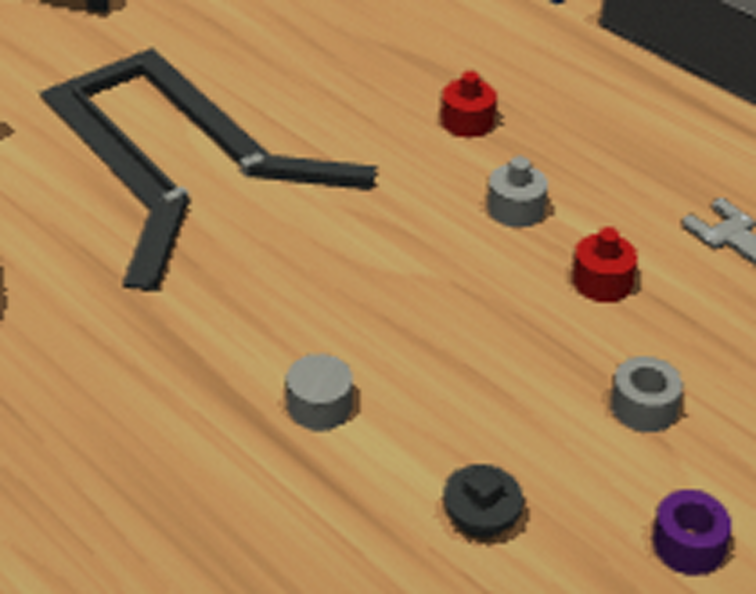

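```bash
cat >> h.py <<'E'
def zz(f,U,V,z): return onplane(f,260+(U+.5)/4-.5,135+(V+.5)/4-.5,z)
E
python3 - <<'E'
from h import *
f=grab('top','top1.png')
for n,(U,V,z) in dict(cheekL=(245,283,10),cheekR=(236,364,10),endTL=(48,243,10),endBL=(33,358,10),inTL=(69,272,10),inBL=(61,338,10),tipL=(325,217,10),tipR=(299,445,10)).items(): print(n,zz(f,U,V,z).round(1))
a=f['pixels']; hsv=cv2.cvtColor(a,cv2.COLOR_BGR2HSV)
# low-saturation blobs and coloured ones
def blobs(m,tag,z):
    m=m.astype(np.uint8); n,l,s,c=cv2.connectedComponentsWithStats(m)
    for i in range(1,n):
        if 20<s[i,4]<400 and 255<c[i][0]<470 and 130<c[i][1]<270: print(tag,c[i].round(1),s[i,4],onplane(f,*c[i],z).round(1))
H,S,V=[hsv[...,i] for i in range(3)]
blobs((S<70)&(V>110),'steel',20)
blobs((V<100)&(S<90),'dark',15)
blobs(((H<6)|(H>172))&(S>150),'red',20)
blobs((H>120)&(H<165)&(S>80),'purple',20)
g=viewer.grab_frame('side')
for n,(U,V,z) in dict(ring=(650,377,24),disc=(320,379,24),cap=(518,181,24),plug=(484,500,20),cheekL=(252,158,10),cheekR=(176,196,10)).items(): print('side',n,onplane(g,250+(U+.5)/3.6-.5,170+(V+.5)/3.6-.5,z).round(1))
E
```

```text
cheekL [543.1  41.8  10. ]
cheekR [479.6  50.6  10. ]
endTL [579.  195.9  10. ]
endBL [488.4 208.4  10. ]
inTL [555.5 179.6  10. ]
inBL [503.5 186.4  10. ]
tipL [594.  -22.7  10. ]
tipR [415.6   3.8  10. ]
steel [417.5 151. ] 325 [ 707.9 -269.2   20. ]
steel [367.3 172.7] 124 [ 641.5 -106.9   20. ]
steel [420.8 196.4] 105 [ 561.6 -269.8   20. ]
steel [321.  205.4] 23 [541.5  41.7  20. ]
steel [449.  214.9] 23 [ 501.3 -353.    20. ]
steel [382.4 240.3] 132 [ 428.3 -143.3   20. ]
dark [331.2 196.5] 62 [569.4   8.9  15. ]
dark [326.6 236.6] 80 [444.5  27.1  15. ]
dark [419.4 236.1] 68 [ 438.4 -258.4   15. ]
red [339.6 159.2] 77 [687.7 -21.4  20. ]
red [393.3 176.6] 78 [ 626.9 -188.1   20. ]
purple [445.8 215. ] 61 [ 501.1 -343.    20. ]
side ring [ 564.1 -268.6   24. ]
side disc [ 427.9 -143.2   24. ]
side cap [ 641.6 -105.5   24. ]
side plug [ 433.9 -261.    20. ]
side cheekL [543.5  44.3  10. ]
side cheekR [480.5  49.2  10. ]
```

```bash
cat >> h.py <<'E'
G=np.array([511.5,47.5]); D=np.array([.132,.991]); D/=np.linalg.norm(D); N=np.array([-D[1],D[0]])
def w2g(p): r=np.array(p)[:2]-G; return np.array([r@D,r@N])
def g2w(g): return G+g[0]*D+g[1]*N
def info():
    s=robot.sense(); R=cv2.Rodrigues(np.array(s['orientation']))[0]
    yg=R[:2,1]; yaw=np.degrees(np.arctan2(yg@N,yg@D))
    print('t',s['clock'].round(2) if hasattr(s['clock'],'round') else s['clock'],'gatefr',w2g(s['position']).round(1),'z',s['position'][2].round(1),'tooly yaw rel lane',yaw.round(1),'F',s['contact_force'].round(1),'w',s['gripper_width'].__round__(1),'q6',s['joint_pos'][5].__round__(2)); return s,R
def plan(gx,gy,z,yaw=None):
    s,R=info(); t=np.append(g2w((gx,gy)),z); d=R.T@(t-s['position'])
    print('cm in tool axes',(d/10).round(2))
E
python3 - <<'E'
from h import *
s,R=info(); print(R.round(3))
plan(-347,-105,120)
E
```

```text
t 0.25 gatefr [414.1 349.7] z 216.2 tooly yaw rel lane 74.0 F [-0.2 -0.2 -1.2] w 93.0 q6 -0.08
[[-0.    -0.917  0.399]
 [-0.     0.399  0.917]
 [-1.     0.    -0.   ]]
t 0.25 gatefr [414.1 349.7] z 216.2 tooly yaw rel lane 74.0 F [-0.2 -0.2 -1.2] w 93.0 q6 -0.08
cm in tool axes [  9.65 -64.64 -60.67]
```

```bash
python3 -m jog '[[190,0,-2,-3,7.1,0,0],[190,0,-2,-3,7.1,0,0],[190,0,-2,-3,7.1,0,0],[190,0,-2,-3,7.1,0,0],[190,0,-2,-3,7.1,0,0]]' 20; python3 -m jog '[[190,0,-3,-2,7.1,0,0],[190,0,-3,-2,7.1,0,0],[190,0,-3,-2,7.1,0,0],[190,0,-3,-2,7.1,0,0],[190,0,-3,-2,7.1,0,0]]'; python3 -c "
from h import *
plan(-347,-105,100)"
```

```text
clock: 0.67
position: [206.9, 325.4, 216.1]
orientation: [-0.418, 1.53, 0.418]
contact_force: [-0.0, -0.1, 0.6]
gripper_width: 64.0
clock: 1.08
position: [154.7, 156.0, 216.1]
orientation: [0.067, 1.57, -0.067]
contact_force: [0.8, 0.2, 1.7]
gripper_width: 30.7
t 1.0833 gatefr [ 60.4 368. ] z 216.1 tooly yaw rel lane 2.7 F [0.8 0.2 1.7] w 30.7 q6 0.66
cm in tool axes [ 11.62 -42.92  45.34]
```

```bash
python3 -m jog '[[190,0,-2,3.5,2.7,0,0],[190,0,-2,3.5,0,0,0],[190,0,-2.5,3,0,0,0],[190,0,-2.5,3,0,0,0],[190,0,-2.5,3,0,0,0]]'; python3 -m jog '[[190,0,-2.5,3,0,0,0],[190,0,-2.5,3,0,0,0],[190,0,-2.5,3,0,0,0],[190,0,-2.5,3,0,0,0],[190,0,-2.5,3,0,0,0]]'; python3 -c "
from h import *
plan(-347,-105,100)"
```

```text
clock: 1.5
position: [290.6, 34.5, 216.8]
orientation: [0.092, 1.567, -0.092]
contact_force: [0.9, 1.5, 0.1]
gripper_width: 23.8
clock: 1.92
position: [425.0, -107.2, 216.3]
orientation: [0.092, 1.569, -0.092]
contact_force: [0.9, 0.4, 1.3]
gripper_width: 23.9
t 1.9167 gatefr [-164.7   65.3] z 216.3 tooly yaw rel lane 0.9 F [0.9 0.4 1.3] w 23.9 q6 -0.24
cm in tool axes [ 11.63 -18.48  16.76]
```

```bash
python3 -m jog '[[190,1,-3,2.8,0.9,0,0],[190,2,-3,2.8,0,0,0],[190,2,-3,2.8,0,0,0],[190,2,-3,2.8,0,0,0],[190,2,-3,2.8,0,0,0]]'; python3 -m jog '[[190,2,-3,2.8,0,0,0],[190,0,0,0,0,0,0],[190,0,0,0,0,0,0]]'; python3 -c "
from h import *
plan(-347,-105,36)
grab('wrist','w1.png');grab('side','s1.png')
f=viewer.grab_frame('top');cv2.imwrite('pics/t1.png',cv2.resize(f['pixels'][135:265,260:460],None,fx=4,fy=4))"
```

```text
clock: 2.33
position: [535.6, -261.6, 132.4]
orientation: [0.104, 1.568, -0.104]
contact_force: [0.6, 0.4, 1.0]
gripper_width: 23.8
clock: 2.58
position: [556.2, -291.1, 113.1]
orientation: [0.106, 1.571, -0.104]
contact_force: [0.1, 0.5, -0.6]
gripper_width: 23.7
t 2.5833 gatefr [-329.8  -89. ] z 113.1 tooly yaw rel lane -0.1 F [ 0.1  0.5 -0.6] w 23.7 q6 -0.42
cm in tool axes [ 7.7  -1.73  1.63]
```

View pics/w1.png

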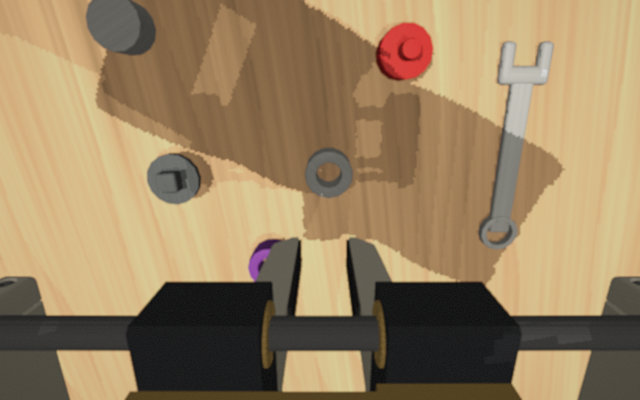

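View pics/s1.png

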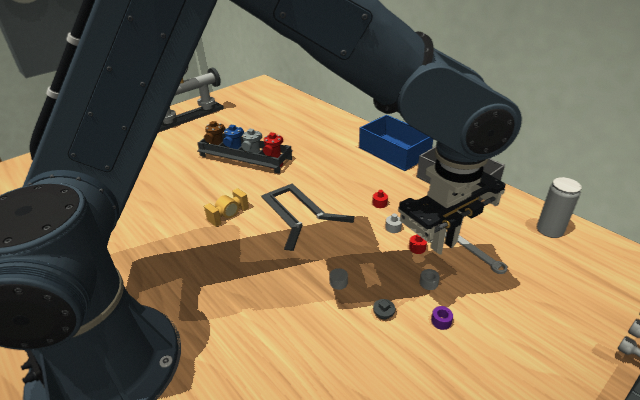

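```bash
python3 -c "
from h import *
f=viewer.grab_frame('wrist')
print('ring',w2g(onplane(f,328,173,24)).round(1),'purple',w2g(onplane(f,268,262,24)).round(1),'plug',w2g(onplane(f,173,178,24)).round(1),'disc',w2g(onplane(f,122,25,20)).round(1),'red',w2g(onplane(f,405,50,24)).round(1))
plan(-347,-105,36)"
```

```text
ring [-306.2  -93.5] purple [-384.   -42.5] plug [-310.2   29.3] disc [-199.5   53. ] red [-216.6 -148.1]
t 2.7833 gatefr [-328.4  -89.2] z 116.6 tooly yaw rel lane 0.0 F [ 0.5 -0.3 -0.9] w 23.8 q6 -0.42
cm in tool axes [ 8.06 -1.86  1.56]
```

```bash
python3 -m jog '[[190,2,-1.9,1.6,0,0,0],[190,2,0,0,0,0,0],[190,2,0,0,0,0,0],[190,1.5,0,0,0,0,0],[190,0,0,0,0,0,0]]';python3 -m jog '[[190,0,0,0,0,0,0],[190,0,0,0,0,0,0]]'; python3 -c "
from h import *
info();grab('wrist','w2.png')"
```

```text
clock: 3.2
position: [568.6, -310.0, 38.6]
orientation: [0.105, 1.571, -0.102]
contact_force: [-0.6, 0.8, 0.4]
gripper_width: 24.0
clock: 3.37
position: [570.6, -311.4, 42.2]
orientation: [0.103, 1.566, -0.105]
contact_force: [0.3, -0.2, 0.9]
gripper_width: 23.7
t 3.3667 gatefr [-348. -106.] z 42.2 tooly yaw rel lane 0.0 F [ 0.3 -0.2  0.9] w 23.7 q6 -0.44
```

View pics/w2.png

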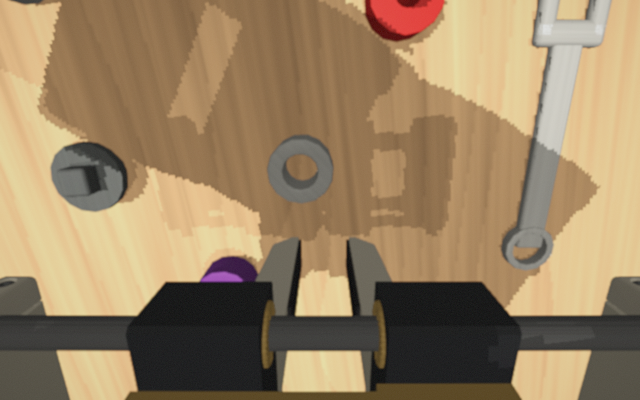

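```bash
python3 -m jog '[[190,0.5,0,-0.6,0,0,0],[190,0,1,-0.6,0,0,0],[190,0,1,-0.1,0,0,0],[190,0,0.8,-0.3,0,0,0],[190,0,1,-0.37,0,0,0]]';python3 -m jog '[[190,0,1.2,-0.43,0,0,0],[190,0,1.2,-0.43,0,0,0],[190,0,1.2,-0.43,0,0,0],[190,0,1.2,-0.43,0,0,0],[190,0,0,0,0,0,0]]'; python3 -c "
from h import *
info();grab('wrist','w3.png')"
```

```text
clock: 3.83
position: [555.6, -270.5, 35.8]
orientation: [0.104, 1.567, -0.104]
contact_force: [0.0, 0.5, 0.4]
gripper_width: 23.6
clock: 4.25
position: [544.1, -218.8, 35.3]
orientation: [0.103, 1.569, -0.102]
contact_force: [-0.4, 0.4, -0.1]
gripper_width: 23.5
t 4.25 gatefr [-259.6  -67.5] z 35.3 tooly yaw rel lane 0.1 F [-0.4  0.4 -0.1] w 23.5 q6 -0.33
```

View pics/w3.png

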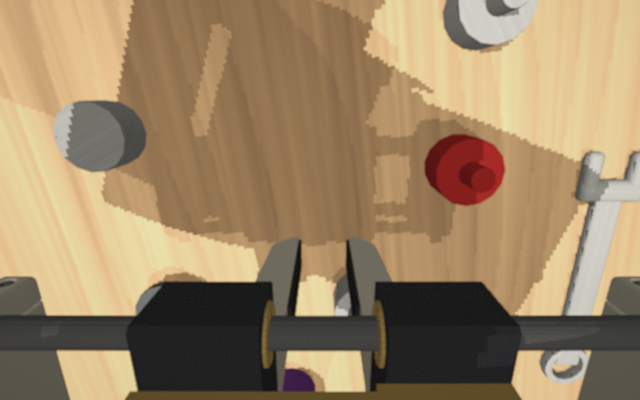

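```bash
python3 -c "
from h import *
f=viewer.grab_frame('side');cv2.imwrite('pics/s3.png',cv2.resize(f['pixels'][170:335,310:520],None,fx=3.6,fy=3.6))
f=viewer.grab_frame('top');cv2.imwrite('pics/t3.png',cv2.resize(f['pixels'][135:265,260:460],None,fx=4,fy=4))"
```

```text
(no output)
```

View pics/s3.png

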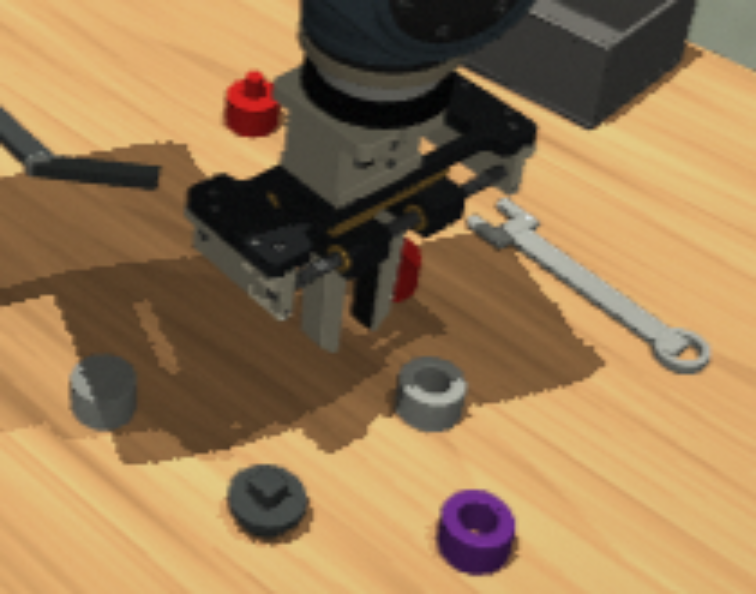

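View pics/t3.png

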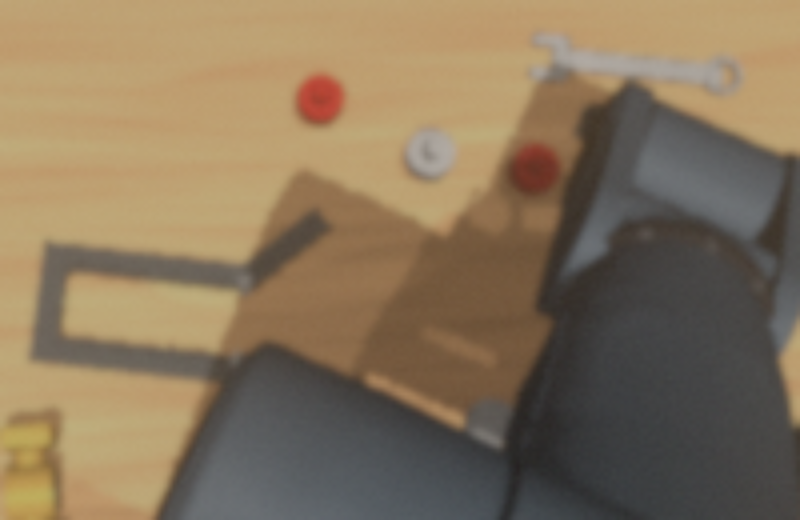

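```bash
python3 -c "
from h import *
f=viewer.grab_frame('side')
for U,V in [(332,350),(372,328),(308,340)]:
  for z in (0,13,25,35,50): print((U,V),z,onplane(f,310+(U+.5)/3.6-.5,170+(V+.5)/3.6-.5,z).round(1))
s,R=info();print(s['position'],R.round(3))
w=viewer.grab_frame('wrist');print(w['xyz'])"
```

```text
(332, 350) 0 [ 558.3 -202.5    0. ]
(332, 350) 13 [ 547.7 -209.9   13. ]
(332, 350) 25 [ 537.9 -216.8   25. ]
(332, 350) 35 [ 529.8 -222.5   35. ]
(332, 350) 50 [ 517.5 -231.    50. ]
(372, 328) 0 [ 589.9 -207.1    0. ]
(372, 328) 13 [ 578.8 -214.4   13. ]
(372, 328) 25 [ 568.4 -221.2   25. ]
(372, 328) 35 [ 559.8 -226.8   35. ]
(372, 328) 50 [ 546.9 -235.3   50. ]
(308, 340) 0 [ 554.3 -187.4    0. ]
(308, 340) 13 [ 543.8 -195.1   13. ]
(308, 340) 25 [ 534.  -202.2   25. ]
(308, 340) 35 [ 525.9 -208.2   35. ]
(308, 340) 50 [ 513.8 -217.    50. ]
t 4.45 gatefr [-262.4  -68.7] z 35.5 tooly yaw rel lane -0.0 F [ 0.3  0.6 -0.4] w 23.8 q6 -0.33
[ 545.00233553 -221.67820873   35.48556673] [[ 0.     0.132  0.991]
 [-0.     0.991 -0.132]
 [-1.    -0.     0.   ]]
[ 556.10294314 -141.30553963  204.44283487]
```

```bash
python3 -c "
from h import *
f=viewer.grab_frame('wrist');print(cv2.Rodrigues(np.array(f['rotation']))[0].round(3))
for U,V in [(298,240),(348,240),(345,290)]:
  for z in (0,13,24,35): print((U,V),z,onplane(f,U,V,z).round(1), w2g(onplane(f,U,V,z)).round(1))
info()"
```

```text
[[ 0.991 -0.128 -0.038]
 [-0.133 -0.948 -0.289]
 [ 0.001  0.291 -0.957]]
(298, 240) 0 [ 527.8 -229.5    0. ] [-272.4  -52.7]
(298, 240) 13 [ 529.6 -223.9   13. ] [-266.6  -53.7]
(298, 240) 24 [ 531.1 -219.1   24. ] [-261.7  -54.6]
(298, 240) 35 [ 532.6 -214.4   35. ] [-256.8  -55.5]
(348, 240) 0 [ 560.3 -233.9    0. ] [-272.5  -85.5]
(348, 240) 13 [ 560. -228.   13.] [-266.7  -84.4]
(348, 240) 24 [ 559.8 -223.    24. ] [-261.8  -83.6]
(348, 240) 35 [ 559.5 -218.    35. ] [-256.9  -82.7]
(345, 290) 0 [ 554.  -270.8    0. ] [-309.9  -84.2]
(345, 290) 13 [ 554.2 -262.5   13. ] [-301.7  -83.2]
(345, 290) 24 [ 554.3 -255.6   24. ] [-294.8  -82.4]
(345, 290) 35 [ 554.4 -248.6   35. ] [-287.9  -81.6]
t 4.55 gatefr [-262.6  -68.6] z 35.4 tooly yaw rel lane -0.0 F [-0.1  0.2  0.1] w 24.1 q6 -0.33
```

```bash
python3 -c "
import cv2
a=cv2.imread('pics/w3.png');cv2.imwrite('pics/w3z.png',cv2.resize(a[220:400,220:420],None,fx=3.3,fy=3.3))"
```

```text
(no output)
```

View pics/w3z.png

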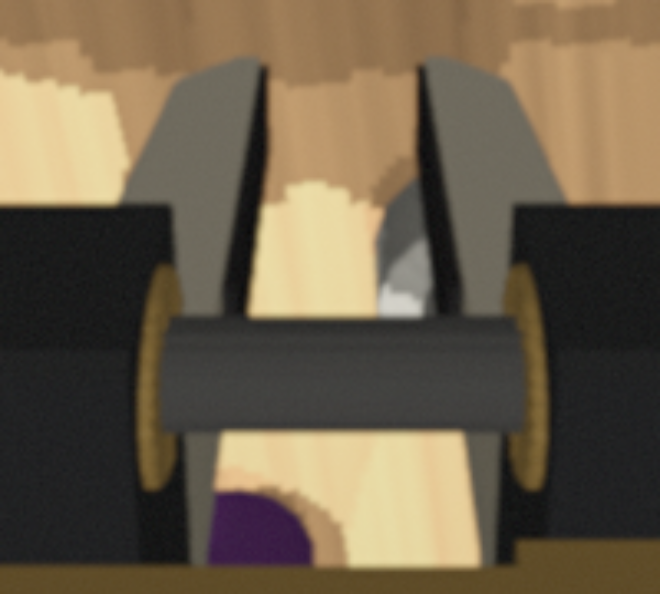

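```bash
python3 -c "
from h import *
g=viewer.grab_frame('side')
for n,(U,V) in dict(ring=(445,378),ring2=(441,381)).items():
  p=onplane(g,310+(U+.5)/3.6-.5,170+(V+.5)/3.6-.5,24);print(p.round(1),w2g(p).round(1))
a=g['pixels'];cv2.imwrite('pics/s4.png',cv2.resize(a[230:310,370:460],None,fx=7,fy=7,interpolation=cv2.INTER_CUBIC))
a=cv2.imread('pics/side0.png');cv2.imwrite('pics/s4b.png',cv2.resize(a[230:310,370:460],None,fx=7,fy=7,interpolation=cv2.INTER_CUBIC))
"
```

```text
[ 568.  -273.3   24. ] [-310.5  -98.4]
[ 564.5 -273.1   24. ] [-310.8  -94.9]
```

View pics/s4.png

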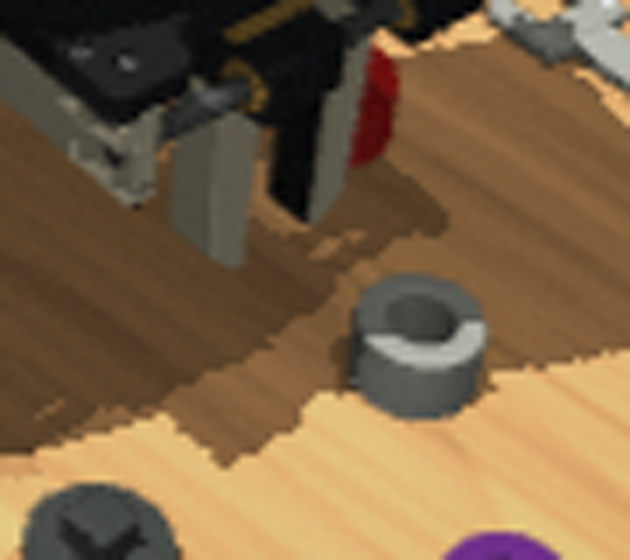

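View pics/s4b.png

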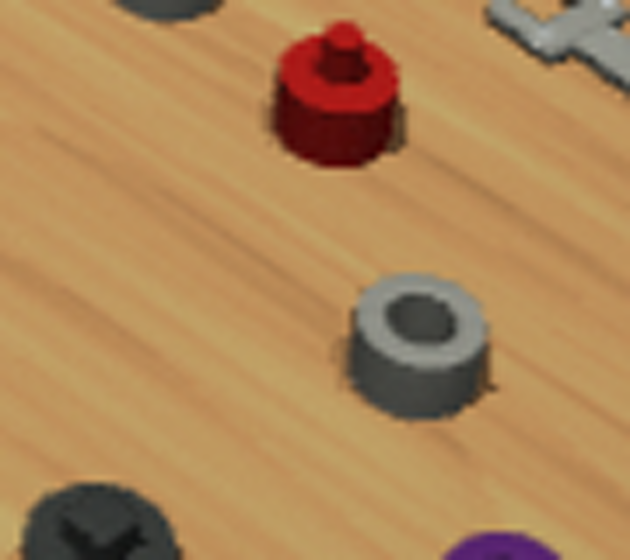

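```bash
python3 -m jog '[[190,0.5,0,0,0,0,0],[190,0.5,0,0,0,0,0],[190,0,0,0,0,0,0],[190,0,0,0,0,0,0]]'; python3 -c "
from h import *
info()
g=viewer.grab_frame('side')
a=g['pixels'];cv2.imwrite('pics/s5.png',cv2.resize(a[230:310,370:460],None,fx=7,fy=7,interpolation=cv2.INTER_CUBIC))
"
```

```text
clock: 4.93
position: [544.4, -221.2, 24.8]
orientation: [0.105, 1.569, -0.104]
contact_force: [0.8, 0.7, 0.2]
gripper_width: 23.7
t 4.9333 gatefr [-262.   -68.1] z 24.8 tooly yaw rel lane -0.0 F [0.8 0.7 0.2] w 23.7 q6 -0.33
```

View pics/s5.png

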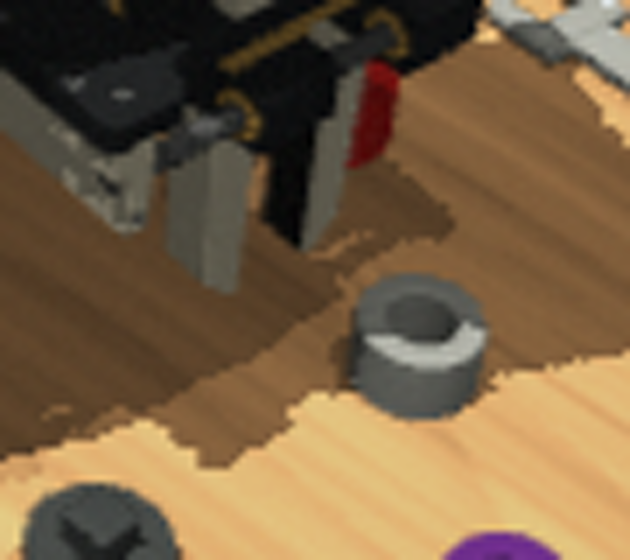

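```bash
cat >> h.py <<'E'
def proj(f,p):
    R=cv2.Rodrigues(np.array(f["rotation"],float))[0]; q=R.T@(np.array(p,float)-np.array(f['xyz'])); x=q[:2]/q[2]
    x=x*(1+f['k1']*(x@x)); K=np.array(f['intrinsics']); return np.array([K[0,0]*x[0]+K[0,2],K[1,1]*x[1]+K[1,2]])
E
python3 -c "
from h import *
g=viewer.grab_frame('side'); w=viewer.grab_frame('wrist')
s,R=info(); P=s['position'];print(P)
for lat in(12,29):
 for fw in (-7.5,7.5):
  for z in (3,13,23,33):
   p=P.copy(); p[:2]+=lat*N+fw*D; p[2]=z
   print(lat,fw,z,((proj(g,p)-[370,230]+.5)*7-.5).round(0), proj(w,p).round(0))
"
```

```text
t 5.0833 gatefr [-262.1  -68.5] z 25.4 tooly yaw rel lane -0.0 F [ 0.5 -0.7 -0.4] w 23.4 q6 -0.33
[ 544.79879102 -221.32410649   25.41891207]
12 -7.5 3 [234. 342.] [303. 245.]
12 -7.5 13 [237. 319.] [302. 252.]
12 -7.5 23 [240. 295.] [301. 260.]
12 -7.5 33 [243. 271.] [300. 269.]
12 7.5 3 [199. 312.] [303. 222.]
12 7.5 13 [202. 288.] [302. 229.]
12 7.5 23 [205. 265.] [300. 236.]
12 7.5 33 [208. 241.] [299. 243.]
29 -7.5 3 [191. 368.] [275. 245.]
29 -7.5 13 [193. 344.] [273. 252.]
29 -7.5 23 [196. 320.] [271. 260.]
29 -7.5 33 [199. 296.] [268. 269.]
29 7.5 3 [156. 336.] [274. 222.]
29 7.5 13 [159. 313.] [272. 229.]
29 7.5 23 [161. 289.] [269. 236.]
29 7.5 33 [164. 265.] [267. 243.]
```

```bash
python3 -m jog '[[190,0.3,0,0,0,0,0],[190,0.3,0,0,0,0,0],[190,0.3,0,0,0,0,0],[190,0,0,0,0,0,0]]'; python3 -c "
from h import *
info()
g=viewer.grab_frame('side')
a=g['pixels'];cv2.imwrite('pics/s6.png',cv2.resize(a[230:310,370:460],None,fx=7,fy=7,interpolation=cv2.INTER_CUBIC))
"
```

```text
clock: 5.42
position: [544.4, -221.1, 15.6]
orientation: [0.104, 1.569, -0.104]
contact_force: [0.4, 0.3, -0.3]
gripper_width: 23.8
t 5.4167 gatefr [-261.9  -68.1] z 15.6 tooly yaw rel lane -0.0 F [ 0.4  0.3 -0.3] w 23.8 q6 -0.33
```

View pics/s6.png

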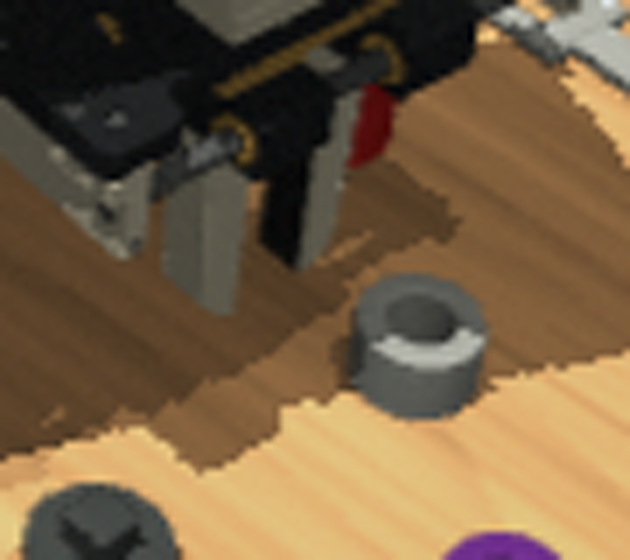

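```bash
python3 -m jog '[[190,-3,0,0,0,0,0],[190,0,-2.2,1,0,0,0],[190,0,-2.2,1,0,0,0],[190,0,-2.2,1,0,0,0],[190,0,-2.1,1,0,0,0]]';python3 -m jog '[[190,1,0,0,0,0,0],[190,1,0,0,0,0,0],[190,1,0,0,0,0,0],[190,0,0,0,0,0,0],[190,0,0,0,0,0,0]]'; python3 -c "
from h import *
info()
g=viewer.grab_frame('side')
a=g['pixels'];cv2.imwrite('pics/s7.png',cv2.resize(a[230:330,370:480],None,fx=7,fy=6,interpolation=cv2.INTER_CUBIC))
"
```

```text
clock: 5.88
position: [573.2, -314.0, 46.7]
orientation: [0.104, 1.568, -0.104]
contact_force: [0.7, -0.3, 0.0]
gripper_width: 23.6
clock: 6.3
position: [572.3, -311.6, 15.4]
orientation: [0.104, 1.57, -0.103]
contact_force: [-0.4, -1.3, 0.1]
gripper_width: 23.9
t 6.3 gatefr [-347.9 -107.7] z 15.4 tooly yaw rel lane 0.0 F [-0.4 -1.3  0.1] w 23.9 q6 -0.44
```

View pics/s7.png

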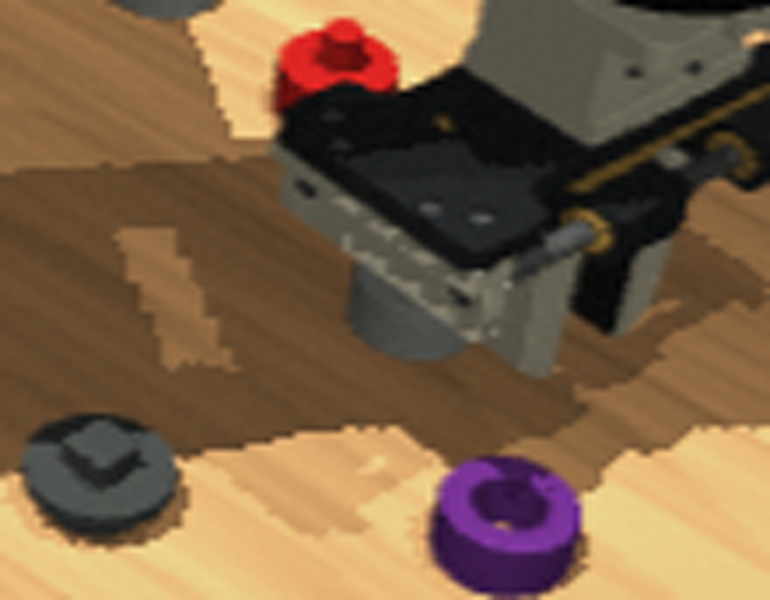

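```bash
python3 -m jog '[[190,0,0.4,-0.7,0,0,0],[190,0,0.6,-0.6,0,0,0],[190,0,0.8,-0.1,0,0,0],[190,0,0.8,-0.3,0,0,0],[190,0,0,0,0,0,0]]';python3 -m jog '[[190,0,0.8,-0.3,0,0,0],[190,0,0.8,-0.3,0,0,0],[190,0,0.8,-0.3,0,0,0],[190,0,0,0,0,0,0]]'; python3 -c "
from h import *
info()
g=grab('wrist','w8.png')
"
```

```text
clock: 6.77
position: [559.3, -283.0, 16.6]
orientation: [0.104, 1.569, -0.103]
contact_force: [0.1, -0.1, -0.3]
gripper_width: 24.0
clock: 7.1
position: [553.4, -258.1, 16.3]
orientation: [0.104, 1.569, -0.103]
contact_force: [0.1, 0.6, -0.5]
gripper_width: 24.1
t 7.1 gatefr [-297.4  -81.8] z 16.3 tooly yaw rel lane 0.0 F [ 0.1  0.6 -0.5] w 24.1 q6 -0.38
```

View pics/w8.png

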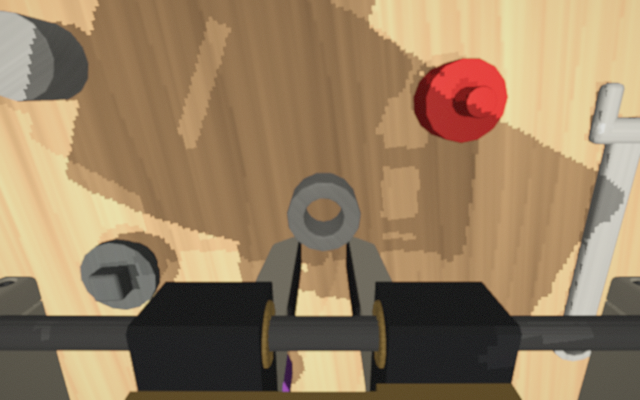

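```bash
python3 -c "
from h import *
f=viewer.grab_frame('wrist'); s,R=info()
p=w2g(onplane(f,323.5,213,24)); print('ring',p.round(1),'rel',(p-w2g(s['position'])).round(1))
"
```

```text
t 7.2 gatefr [-298.6  -82.3] z 16.4 tooly yaw rel lane 0.0 F [ 0.4  0.7 -0.1] w 23.6 q6 -0.38
ring [-274.   -82.8] rel [24.6 -0.4]
```

```bash
python3 -m jog '[[190,0,1,-0.39,0,0,0],[190,0,1.4,-0.54,0,0,0],[190,0,1.4,-0.54,0,0,0],[190,0,1.4,-0.54,0,0,0],[190,0,1.4,-0.54,0,0,0]]';python3 -m jog '[[190,0,1.4,-0.54,0,0,0],[190,0,1.4,-0.54,0,0,0],[190,0,1.4,-0.54,0,0,0],[190,0,1.4,-0.54,0,0,0],[190,0,1.4,-0.54,0,0,0]]';python3 -m jog '[[190,0,1.2,-0.46,0,0,0],[190,0,1,-0.39,0,0,0],[190,0,0.8,-0.3,0,0,0],[190,0,0.6,-0.2,0,0,0],[190,0,0,0,0,0,0]]'; python3 -c "
from h import *
info()
g=grab('wrist','w9.png')
"
```

```text
clock: 7.62
position: [536.8, -189.6, 16.4]
orientation: [0.104, 1.568, -0.104]
contact_force: [0.8, -2.4, 0.6]
gripper_width: 23.5
clock: 8.03
position: [519.3, -116.6, 16.4]
orientation: [0.104, 1.568, -0.104]
contact_force: [0.6, -0.0, 0.6]
gripper_width: 23.9
clock: 8.45
position: [510.7, -79.5, 16.3]
orientation: [0.104, 1.569, -0.103]
contact_force: [-0.2, -0.3, -0.6]
gripper_width: 23.8
t 8.45 gatefr [-126.  -16.] z 16.3 tooly yaw rel lane 0.0 F [-0.2 -0.3 -0.6] w 23.8 q6 -0.11
```

View pics/w9.png

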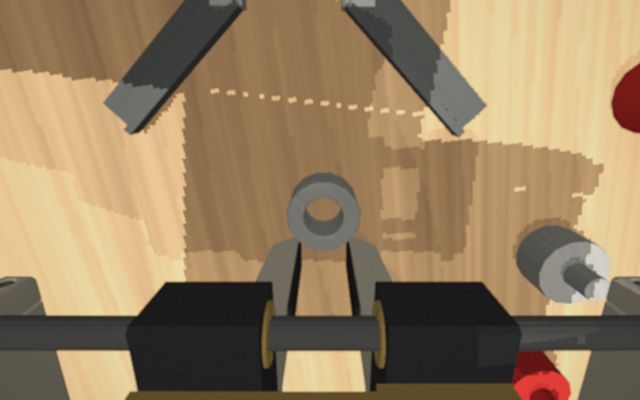

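```bash
python3 -c "
from h import *
f=viewer.grab_frame('wrist'); s,R=info()
p=w2g(onplane(f,323.5,213,24)); print('ring',p.round(1))
for n,u,v,z in [('tipLin',132,133,0),('tipRin',459,135,0),('tipLtop',105,103,10),('tipRtop',486,104,10),('cheekLtop',243,8,10),('cheekRtop',343,8,10)]: print(n,w2g(onplane(f,u,v,z)).round(1))
"
```

```text
t 8.55 gatefr [-127.   -16.5] z 16.3 tooly yaw rel lane 0.0 F [-0.1  0.3  1. ] w 23.8 q6 -0.11
ring [-102.5  -16.9]
tipLin [-65.1  86.7]
tipRin [-66.2 -90.4]
tipLtop [-49.2  92.2]
tipRtop [-49.8 -98.2]
cheekLtop [-6.9 20.3]
cheekRtop [ -6.9 -26. ]
```

```bash
sed -i 's/^G=.*/&\nG=G-2.6*N/' h.py; python3 -m jog '[[190,0,1,-0.24,0,0,0],[190,0,1.2,-0.29,0,0,0],[190,0,1.2,-0.29,0,0,0],[190,0,1.2,-0.29,0,0,0],[190,0,1,-0.24,0,0,0]]';python3 -m jog '[[190,0,0.6,-0.1,0,0,0],[190,0,0,0,0,0,0]]'; python3 -c "
from h import *
s,R=info()
f=grab('wrist','w10.png')
p=w2g(onplane(f,323.5,213,24)); print('ring',p.round(1))
"
```

```text
clock: 8.97
position: [504.7, -21.7, 16.3]
orientation: [0.104, 1.569, -0.104]
contact_force: [1.0, -1.1, -0.5]
gripper_width: 23.9
clock: 9.13
position: [504.7, -15.7, 16.4]
orientation: [0.103, 1.569, -0.103]
contact_force: [0.8, -0.3, 0.4]
gripper_width: 23.8
t 9.1333 gatefr [-63.6   1. ] z 16.4 tooly yaw rel lane 0.1 F [ 0.8 -0.3  0.4] w 23.8 q6 0.01
ring [-39.5   0.4]
```

View pics/w10.png

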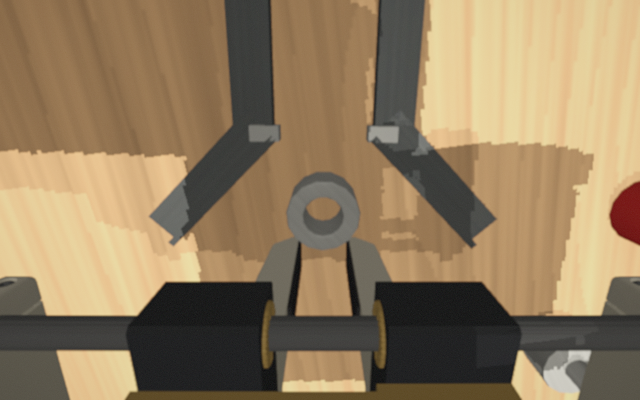

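```bash
python3 -c "
from h import *
f=viewer.grab_frame('wrist')
for p in [(279,132),(368,132)]: print(w2g(onplane(f,*p,10)).round(1))
"; python3 -m jog '[[190,0,0.8,0,0,0,0],[190,0,1,0,0,0,0],[190,0,1,0,0,0,0],[190,0,1,0,0,0,0],[190,0,1,0,0,0,0]]';python3 -m jog '[[190,0,1,0,0,0,0],[190,0,1,0,0,0,0],[190,0,0,0,0,0,0]]'; python3 -c "
from h import *
s,R=info()
f=grab('wrist','w11.png')
p=w2g(onplane(f,323.5,213,24)); print('ring',p.round(1))
"
```

```text
[-1.3 22.9]
[ -1.3 -22.6]
clock: 9.65
position: [511.3, 31.5, 16.3]
orientation: [0.104, 1.568, -0.104]
contact_force: [-0.5, -0.3, 0.3]
gripper_width: 23.5
clock: 9.9
position: [514.0, 52.0, 16.4]
orientation: [0.103, 1.568, -0.103]
contact_force: [-0.6, -0.2, 0.1]
gripper_width: 23.8
t 9.9 gatefr [4.8 0.7] z 16.4 tooly yaw rel lane 0.1 F [-0.6 -0.2  0.1] w 23.8 q6 0.14
ring [28.9  0. ]
```

View pics/w11.png

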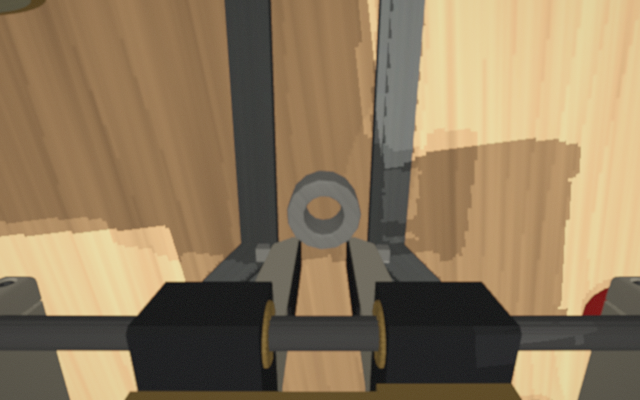

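```bash
python3 -m jog '[[190,0,0.8,0,0,0,0],[190,0,1.2,0,0,0,0],[190,0,1.2,0,0,0,0],[190,0,1.2,0,0,0,0],[190,0,1.2,0,0,0,0]]';python3 -m jog '[[190,0,1,0,0,0,0],[190,0,0.7,0,0,0,0],[190,0,0.4,0,0,0,0],[190,0,0,0,0,0,0]]'; python3 -c "
from h import *
s,R=info()
f=grab('wrist','w12.png')
p=w2g(onplane(f,323.5,213,24)); print('ring',p.round(1))
"
```

```text
clock: 10.37
position: [521.4, 107.1, 16.4]
orientation: [0.104, 1.568, -0.104]
contact_force: [-0.4, -0.1, -0.5]
gripper_width: 23.2
clock: 10.7
position: [524.1, 127.3, 16.4]
orientation: [0.103, 1.568, -0.103]
contact_force: [-0.5, 0.7, 0.6]
gripper_width: 23.7
t 10.7 gatefr [80.8  0.7] z 16.4 tooly yaw rel lane 0.0 F [-0.5  0.7  0.6] w 23.7 q6 0.28
ring [104.9   0. ]
```

View pics/w12.png

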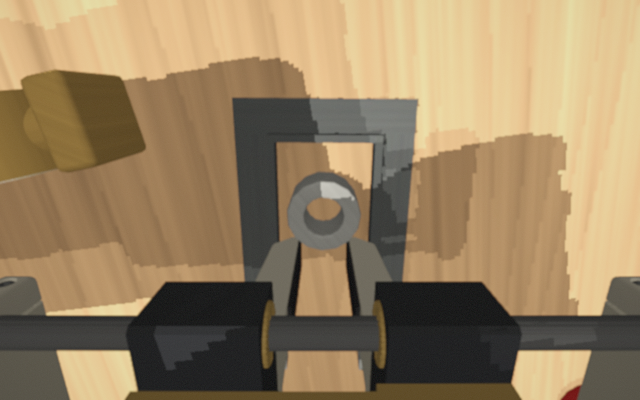

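```bash
python3 -m jog '[[190,0,-1.5,0,0,0,0],[190,-2.5,0,0,0,0,0],[190,-3.5,0,0,0,0,0],[190,0,-4,0,0,0,0],[190,0,-4,0,0,0,0]]';  python3 -c "
from h import *
print(w2g([428,-143.2]),w2g(onplane(viewer.grab_frame('wrist'),323,142,0)))
d=w2g([428,-143.2]); plan(d[0]-42,d[1]+16,60)
"
```

```text
clock: 11.17
position: [512.4, 32.0, 78.2]
orientation: [0.102, 1.564, -0.102]
contact_force: [0.8, -0.3, -0.2]
gripper_width: 24.0
[-200.0552198    60.19035538] [33.23280121 -0.97525813]
t 11.2167 gatefr [-21.5   0.5] z 77.1 tooly yaw rel lane -0.1 F [ 1.5 -4.6 -0.9] w 23.8 q6 0.1
cm in tool axes [  1.73 -22.06  -7.55]
```

```bash
python3 -m jog '[[190,0,-4,-1.5,0,0,0],[190,0,-4,-1.5,0,0,0],[190,0,-4,-1.5,0,0,0],[190,0,-4,-1.5,0,0,0],[190,0,-3.5,-1.5,0,0,0]]'; python3 -m jog '[[190,0,0,0,0,0,0],[190,0,0,0,0,0,0]]'; python3 -c "
from h import *
f=grab('wrist','w13.png')
d=w2g([428,-143.2]); plan(d[0]-42,d[1]+16,16.4)
"
```

```text
clock: 11.63
position: [411.9, -149.3, 76.5]
orientation: [0.105, 1.568, -0.105]
contact_force: [1.0, 0.3, 0.9]
gripper_width: 23.8
clock: 11.8
position: [412.5, -148.9, 76.5]
orientation: [0.108, 1.568, -0.108]
contact_force: [-0.0, 1.8, 0.1]
gripper_width: 23.8
t 11.85 gatefr [-206.6   74.2] z 76.5 tooly yaw rel lane -0.1 F [ 0.3 -0.6 -0.5] w 23.5 q6 -0.32
cm in tool axes [ 6.01 -3.55 -0.19]
```

View pics/w13.png

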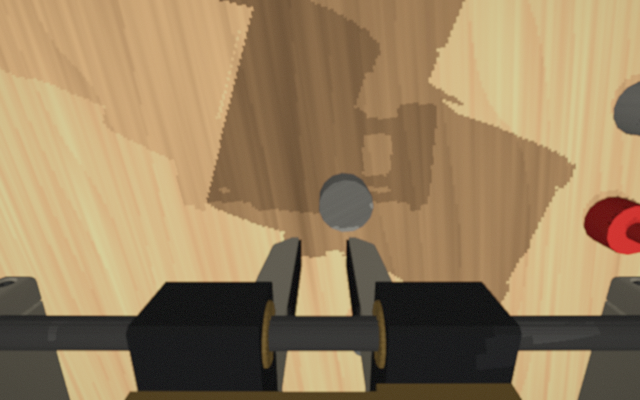

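```bash
python3 -c "
from h import *
f=viewer.grab_frame('wrist');print(w2g(onplane(f,346,204,24)).round(1))"
python3 -m jog '[[190,0,-3.5,-0.2,0,0,0],[190,2,0,0,0,0,0],[190,2,0,0,0,0,0],[190,1,0,0,0,0,0],[190,1,0,0,0,0,0]]'; python3 -m jog '[[190,0,0,0,0,0,0],[190,0,0,0,0,0,0]]'; python3 -c "
from h import *
info()
f=grab('wrist','w14.png')
"
```

```text
[-197.2   58. ]
clock: 12.32
position: [407.0, -180.7, 15.5]
orientation: [0.103, 1.569, -0.102]
contact_force: [0.1, -0.3, 0.2]
gripper_width: 24.1
clock: 12.48
position: [407.0, -181.2, 16.4]
orientation: [0.103, 1.569, -0.103]
contact_force: [0.4, -0.3, 0.4]
gripper_width: 23.8
t 12.4833 gatefr [-240.5   76. ] z 16.4 tooly yaw rel lane 0.1 F [ 0.4 -0.3  0.4] w 23.8 q6 -0.39
```

View pics/w14.png

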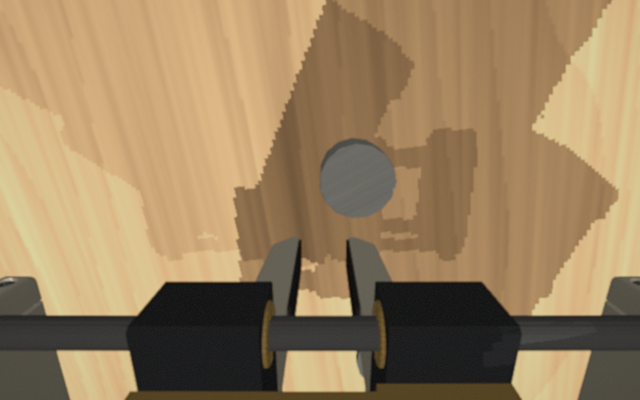

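```bash
python3 -m jog '[[190,0,0.5,0.8,0,0,0],[190,0,1,0.8,0,0,0],[190,0,0.8,0.2,0,0,0],[190,0,0.8,0.33,0,0,0],[190,0,1,0.41,0,0,0]]'; python3 -m jog '[[190,0,1,0.41,0,0,0],[190,0,1.2,0.49,0,0,0],[190,0,1.2,0.49,0,0,0],[190,0,1.2,0.49,0,0,0],[190,0,1,0.41,0,0,0]]';python3 -m jog '[[190,0,0.8,0.33,0,0,0],[190,0,0.5,0.2,0,0,0],[190,0,0,0,0,0,0]]'; python3 -c "
from h import *
info()
f=grab('wrist','w15.png')
p=w2g(onplane(f,323.5,213,24)); print('disc if cupped',p.round(1))
"
```

```text
clock: 12.95
position: [437.8, -144.0, 16.8]
orientation: [0.104, 1.568, -0.104]
contact_force: [-1.7, -2.9, 3.5]
gripper_width: 23.7
clock: 13.37
position: [468.0, -90.8, 16.6]
orientation: [0.104, 1.568, -0.104]
contact_force: [-1.7, -2.7, 2.9]
gripper_width: 23.7
clock: 13.62
position: [474.8, -78.9, 16.3]
orientation: [0.104, 1.568, -0.103]
contact_force: [-0.6, -0.1, 0.9]
gripper_width: 23.7
t 13.6167 gatefr [-130.1   22.3] z 16.3 tooly yaw rel lane 0.0 F [-0.6 -0.1  0.9] w 23.7 q6 -0.13
disc if cupped [-106.    21.6]
```

View pics/w15.png

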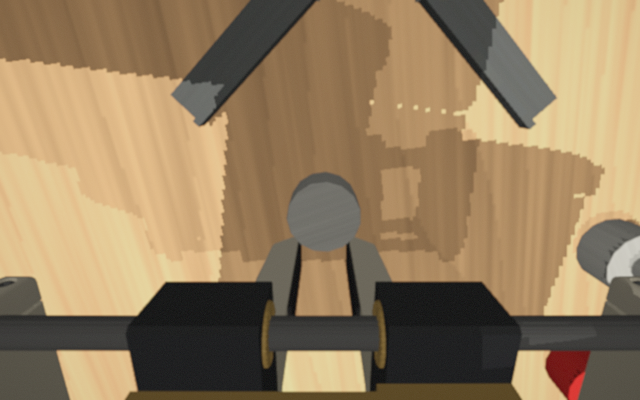

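```bash
python3 -m jog '[[190,0,0.8,0.26,0,0,0],[190,0,1.2,0.4,0,0,0],[190,0,1.2,0.4,0,0,0],[190,0,1.2,0.4,0,0,0],[190,0,1.2,0.4,0,0,0]]'; python3 -m jog '[[190,0,0.8,0.26,0,0,0],[190,0,0.5,0,0,0,0],[190,0,0,0,0,0,0]]'; python3 -c "
from h import *
info()
f=grab('wrist','w16.png')
p=w2g(onplane(f,323.5,213,24)); print('disc if cupped',p.round(1))
"
```

```text
clock: 14.08
position: [500.4, -26.0, 16.2]
orientation: [0.105, 1.569, -0.104]
contact_force: [-2.1, -0.9, -0.8]
gripper_width: 23.6
clock: 14.33
position: [504.7, -13.3, 16.3]
orientation: [0.103, 1.568, -0.103]
contact_force: [-0.0, 0.3, -0.5]
gripper_width: 23.3
t 14.3333 gatefr [-61.2   1.3] z 16.3 tooly yaw rel lane 0.0 F [-0.   0.3 -0.5] w 23.3 q6 0.01
disc if cupped [-37.    0.7]
```

View pics/w16.png

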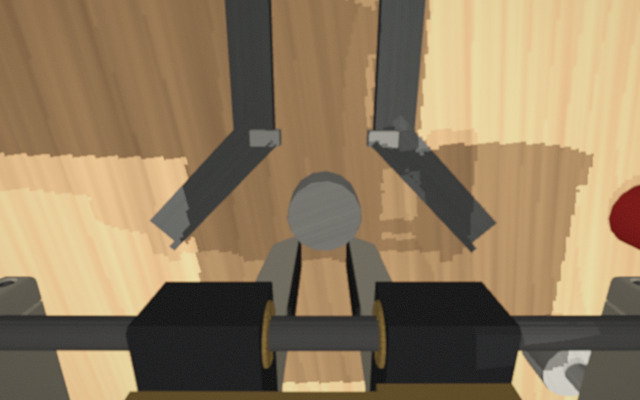

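```bash
python3 -m jog '[[190,0,0.8,0.05,0,0,0],[190,0,1,0,0,0,0],[190,0,1,0,0,0,0],[190,0,1,0,0,0,0],[190,0,1,0,0,0,0]]'; python3 -m jog '[[190,0,1.2,0,0,0,0],[190,0,1.2,0,0,0,0],[190,0,1,0,0,0,0],[190,0,1,0,0,0,0],[190,0,0.6,0,0,0,0]]';python3 -m jog '[[190,0,0.3,0,0,0,0],[190,0,0,0,0,0,0],[190,0,0,0,0,0,0]]'; python3 -c "
from h import *
info()
f=grab('wrist','w17.png')
p=w2g(onplane(f,323.5,213,24)); print('disc if cupped',p.round(1))
"
```

```text
clock: 14.8
position: [511.4, 34.4, 16.4]
orientation: [0.104, 1.568, -0.104]
contact_force: [-0.0, -1.8, -0.3]
gripper_width: 23.9
clock: 15.22
position: [518.1, 84.2, 16.4]
orientation: [0.104, 1.568, -0.104]
contact_force: [-0.8, -0.8, 0.0]
gripper_width: 23.8
clock: 15.47
position: [518.4, 85.8, 16.4]
orientation: [0.104, 1.568, -0.104]
contact_force: [0.2, 0.1, -0.7]
gripper_width: 23.8
t 15.4667 gatefr [38.9  0.8] z 16.4 tooly yaw rel lane -0.0 F [ 0.2  0.1 -0.7] w 23.8 q6 0.21
disc if cupped [63.   0.2]
```

View pics/w17.png

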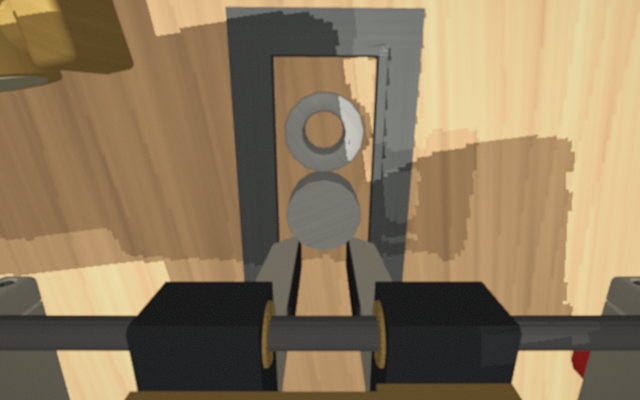

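```bash
python3 -m jog '[[190,0,0.4,0,0,0,0],[190,0,0.2,0,0,0,0],[190,0,0,0,0,0,0],[190,0,-1.5,0,0,0,0],[190,-2,0,0,0,0,0]]';python3 -m jog '[[190,-3,0,0,0,0,0],[190,-3,0,0,0,0,0],[190,0,-4,0,0,0,0],[190,0,-4,0,0,0,0],[190,0,-4,0,0,0,0]]'; python3 -m jog '[[190,0,-4,1,-7,0,0],[190,0,-2,1,-7,0,0],[190,0,0,2,-7,0,0],[190,0,0,2,-7,0,0],[190,0,0,2,-7,0,0]]'; python3 -m jog '[[190,0,0,2,-7,0,0],[190,0,0,2,-7,0,0],[190,0,0,2,-7,0,0],[190,0,0,2,-4,0,0],[190,0,0,0,0,0,0]]'; python3 -c "
from h import *
c=w2g([641.5,-106]);print(c)
plan(c[0]-21,c[1]-36.4,80)
"
```

```text
clock: 15.93
position: [515.1, 75.7, 34.0]
orientation: [0.104, 1.573, -0.105]
contact_force: [-0.6, 0.4, -1.2]
gripper_width: 23.9
clock: 16.35
position: [501.3, -43.0, 97.1]
orientation: [0.103, 1.567, -0.103]
contact_force: [1.1, -0.8, 0.5]
gripper_width: 23.7
clock: 16.77
position: [574.4, -87.4, 96.5]
orientation: [-0.371, 1.538, 0.37]
contact_force: [-0.2, -0.3, -0.1]
gripper_width: 23.6
clock: 17.18
position: [638.2, -36.4, 96.3]
orientation: [-0.71, 1.45, 0.71]
contact_force: [0.4, -0.6, -0.5]
gripper_width: 23.3
[-134.99191463 -146.52891397]
t 17.1833 gatefr [ -66.4 -134.1] z 96.3 tooly yaw rel lane 59.7 F [ 0.4 -0.6 -0.5] w 23.3 q6 -1.04
cm in tool axes [ 1.63 -8.73 -5.28]
```

```bash
python3 -m jog '[[190,0,-3,-1.8,0,0,0],[190,0,-3,-1.8,0,0,0],[190,0,-2.7,-1.7,0,0,0],[190,0,0,0,0,0,0],[190,0,0,0,0,0,0]]'; python3 -c "
from h import *
c=w2g([641.5,-106])
plan(c[0]-21,c[1]-36.4,16.4)
f=grab('wrist','w18.png')
"
```

```text
clock: 17.6
position: [671.7, -135.8, 96.0]
orientation: [-0.703, 1.454, 0.703]
contact_force: [0.3, 0.2, 0.4]
gripper_width: 23.8
t 17.6 gatefr [-160.5 -180.4] z 96.0 tooly yaw rel lane 59.2 F [0.3 0.2 0.4] w 23.8 q6 -1.17
cm in tool axes [7.96 0.01 0.52]
```

View pics/w18.png

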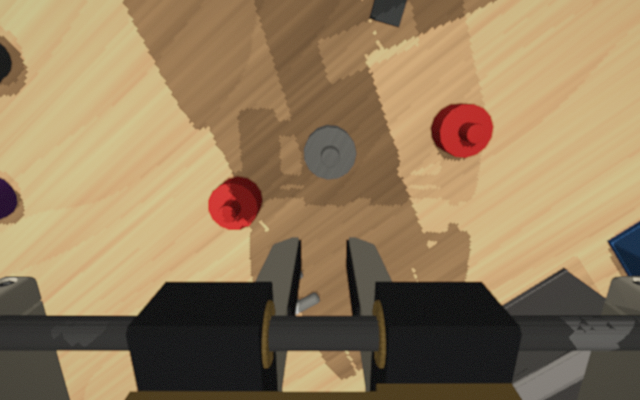

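```bash
python3 -c "
from h import *
f=viewer.grab_frame('wrist'); s,R=info()
for n,u,v,z in [('cap',329,151,24),('red2',237,203,24),('red1',462,130,24),('spannerend',300,312,8)]:
  p=onplane(f,u,v,z); d=R.T@(p-s['position']); print(n,w2g(p).round(1),'tool y,z',d[1:].round(1))
"
```

```text
t 17.7 gatefr [-158.5 -179.9] z 96.1 tooly yaw rel lane 59.4 F [ 0.   0.1 -0.4] w 24.0 q6 -1.17
cap [-134.  -145.8] tool y,z [41.8  3.7]
red2 [-212.8 -144.2] tool y,z [  3. -65.]
red1 [ -46.2 -180.8] tool y,z [56.5 97.1]
spannerend [-229.5 -258.1] tool y,z [-103.5  -21.3]
```

```bash
python3 -m jog '[[190,2,0,0.4,0,0,0],[190,2,0,0,0,0,0],[190,2,0,0,0,0,0],[190,1.5,0,0,0,0,0],[190,0.45,0,0,0,0,0]]';python3 -m jog '[[190,0,0,0,0,0,0],[190,0,0,0,0,0,0]]'; python3 -c "
from h import *
info()
f=grab('wrist','w19.png')
"
```

```text
clock: 18.12
position: [673.1, -129.6, 14.4]
orientation: [-0.705, 1.456, 0.709]
contact_force: [-0.4, -0.3, 0.5]
gripper_width: 23.5
clock: 18.28
position: [675.0, -130.6, 17.7]
orientation: [-0.707, 1.452, 0.706]
contact_force: [-0.3, 0.4, 0.8]
gripper_width: 23.0
t 18.2833 gatefr [-154.9 -183. ] z 17.7 tooly yaw rel lane 59.4 F [-0.3  0.4  0.8] w 23.0 q6 -1.16
```

View pics/w19.png

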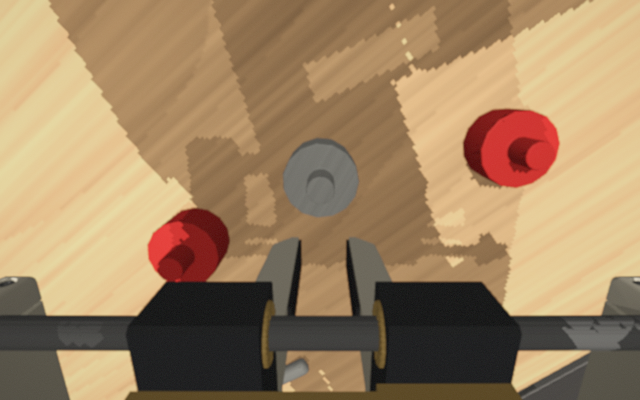

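```bash
python3 -m jog '[[190,0.1,0.6,0,0,0,0],[190,0,0.8,0,0,0,0],[190,0,0.6,-0.05,0,0,0],[190,0,0.8,-0.12,0,0,0],[190,0,1,-0.15,0,0,0]]';python3 -m jog '[[190,0,1.2,-0.18,0,0,0],[190,0,1.2,-0.18,0,0,0],[190,0,1.2,-0.18,0,0,0],[190,0,0.7,-0.1,0,0,0],[190,0,0,0,0,0,0]]'; python3 -c "
from h import *
info()
f=grab('wrist','w20.png')
p=w2g(onplane(f,323.5,213,24)); print('cap if cupped',p.round(1))
"
```

```text
clock: 18.75
position: [642.5, -109.6, 16.3]
orientation: [-0.707, 1.452, 0.705]
contact_force: [0.1, -0.3, 0.2]
gripper_width: 23.7
clock: 19.17
position: [603.8, -87.5, 16.1]
orientation: [-0.706, 1.453, 0.707]
contact_force: [-0.4, 0.4, 1.2]
gripper_width: 23.9
t 19.1667 gatefr [-121.6 -106.8] z 16.1 tooly yaw rel lane 59.5 F [-0.4  0.4  1.2] w 23.9 q6 -1.13
cap if cupped [-109.4  -86.4]
```

View pics/w20.png

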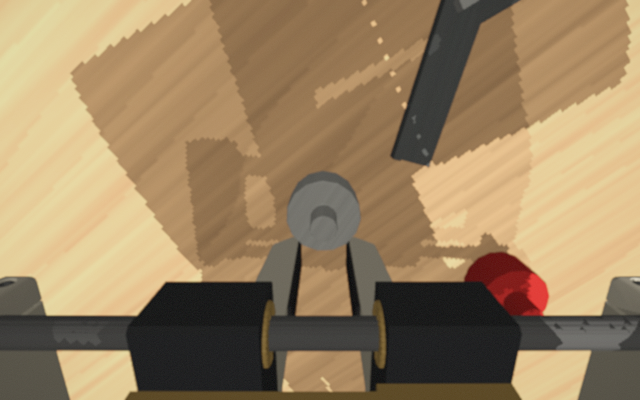

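```bash
python3 -m jog '[[190,0,0.8,-0.21,0,0,0],[190,0,1.2,-0.32,0,0,0],[190,0,1.2,-0.32,0,0,0],[190,0,1.2,-0.32,0,0,0],[190,0,1.2,-0.32,0,0,0]]';python3 -m jog '[[190,0,1.2,-0.32,0,0,0],[190,0,1,-0.27,0,0,0],[190,0,0.6,-0.16,0,0,0],[190,0,0.2,0,0,0,0],[190,0,0,0,0,0,0]]'; python3 -c "
from h import *
info()
f=grab('wrist','w21.png')
p=w2g(onplane(f,323.5,213,24)); print('cap if cupped',p.round(1))
"
```

```text
clock: 19.63
position: [551.8, -65.4, 16.1]
orientation: [-0.707, 1.452, 0.705]
contact_force: [2.3, -1.0, 1.4]
gripper_width: 24.0
clock: 20.05
position: [523.5, -52.7, 16.0]
orientation: [-0.706, 1.453, 0.706]
contact_force: [-0.7, 0.3, 0.4]
gripper_width: 24.1
t 20.05 gatefr [-97.8 -22.5] z 16.0 tooly yaw rel lane 59.4 F [-0.7  0.3  0.4] w 24.1 q6 -1.09
cap if cupped [-85.5  -2.1]
```

View pics/w21.png

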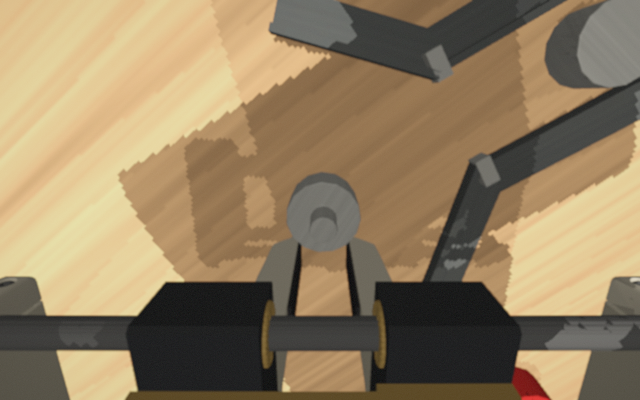

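```bash
python3 -m jog '[[190,0,-2,0,0,0,0],[190,-3,0,0,0,0,0],[190,-3,0,0,0,0,0],[190,0,-3,-1,7,0,0],[190,0,-2,-1,7,0,0]]';python3 -m jog '[[190,0,0,-0.5,7,0,0],[190,0,0,-1,7,0,0],[190,0,0,-1,7,0,0],[190,0,0,-1,7,0,0],[190,0,0,-1,7,0,0]]';python3 -m jog '[[190,0,0,-1,7,0,0],[190,0,0,-1,3.4,0,0],[190,0,0,0,0,0,0]]'; python3 -c "
from h import *
plan(-128,-1,16.4)
f=grab('wrist','w22.png')
"
```

```text
clock: 20.52
position: [566.2, -113.8, 77.9]
orientation: [-0.515, 1.506, 0.512]
contact_force: [1.0, 0.0, 0.1]
gripper_width: 24.0
clock: 20.93
position: [522.4, -130.1, 75.6]
orientation: [-0.034, 1.571, 0.034]
contact_force: [0.2, -0.4, -0.8]
gripper_width: 23.5
clock: 21.18
position: [501.4, -129.4, 75.6]
orientation: [0.107, 1.57, -0.106]
contact_force: [0.2, -0.0, -0.5]
gripper_width: 23.3
t 21.1833 gatefr [-176.7  -10.7] z 75.6 tooly yaw rel lane -0.2 F [ 0.2 -0.  -0.5] w 23.3 q6 -0.21
cm in tool axes [ 5.92  4.86 -0.98]
```

View pics/w22.png

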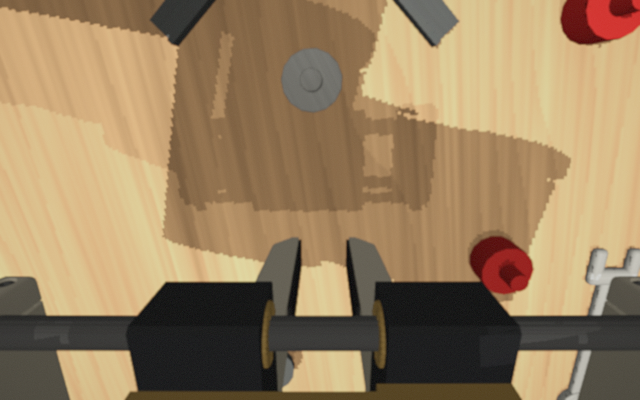

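```bash
python3 -m jog '[[190,1,2.4,-0.5,0,0,0],[190,2,2.4,-0.5,0,0,0],[190,2,0,0,0,0,0],[190,0.9,0,0,0,0,0],[190,0,0,0,0,0,0]]';python3 -m jog '[[190,0,0,0,0,0,0]]'; python3 -c "
from h import *
info()
f=grab('wrist','w23.png')
"
```

```text
clock: 21.65
position: [498.7, -80.3, 15.3]
orientation: [0.102, 1.571, -0.102]
contact_force: [-0.6, 0.4, -0.8]
gripper_width: 23.2
clock: 21.73
position: [499.6, -80.9, 17.0]
orientation: [0.103, 1.569, -0.103]
contact_force: [0.1, -0.1, 0.4]
gripper_width: 23.5
t 21.7333 gatefr [-128.9   -2.6] z 17.0 tooly yaw rel lane 0.1 F [ 0.1 -0.1  0.4] w 23.5 q6 -0.12
```

View pics/w23.png

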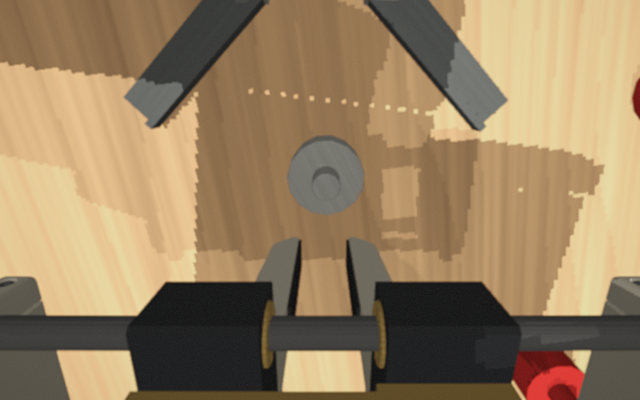

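```bash
python3 -m jog '[[190,0.05,0.8,-0.1,0,0,0],[190,0,0.8,-0.05,0,0,0],[190,0,0.8,-0.05,0,0,0],[190,0,1,-0.1,0,0,0],[190,0,1,-0.05,0,0,0]]';python3 -m jog '[[190,0,1,0,0,0,0],[190,0,0.8,0,0,0,0],[190,0,0.5,0,0,0,0],[190,0,0,0,0,0,0]]'; python3 -c "
from h import *
info()
f=grab('wrist','w24.png')
p=w2g(onplane(f,323.5,213,24)); print('cap if cupped',p.round(1))
"
```

```text
clock: 22.2
position: [501.6, -35.4, 16.8]
orientation: [0.103, 1.568, -0.104]
contact_force: [0.2, -2.4, 2.0]
gripper_width: 23.6
clock: 22.53
position: [504.5, -12.5, 16.4]
orientation: [0.103, 1.568, -0.103]
contact_force: [-0.6, -0.6, 0.2]
gripper_width: 23.5
t 22.5333 gatefr [-60.4   1.6] z 16.4 tooly yaw rel lane 0.1 F [-0.6 -0.6  0.2] w 23.5 q6 0.01
cap if cupped [-36.3   1. ]
```

View pics/w24.png

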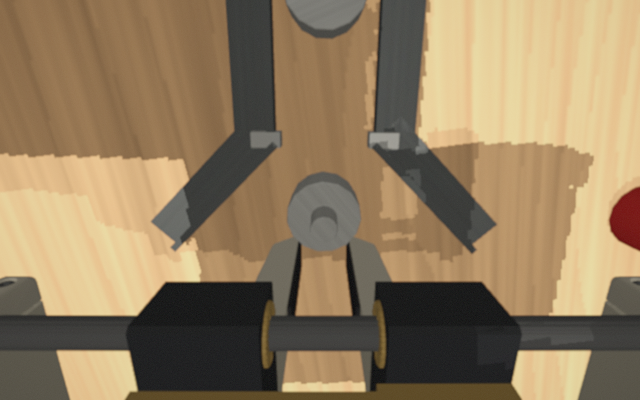

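```bash
python3 -m jog '[[190,0,0.6,0.06,0,0,0],[190,0,1,0,0,0,0],[190,0,1,0,0,0,0],[190,0,1,0,0,0,0],[190,0,1,0,0,0,0]]';python3 -m jog '[[190,0,0.9,0,0,0,0],[190,0,0.6,0,0,0,0],[190,0,0.4,0,0,0,0],[190,0,0,0,0,0,0],[190,0,0,0,0,0,0]]'; python3 -c "
from h import *
info()
f=grab('wrist','w25.png')
p=w2g(onplane(f,323.5,213,24)); print('cap if cupped',p.round(1))
"
```

```text
clock: 23.0
position: [511.1, 33.1, 16.3]
orientation: [0.104, 1.568, -0.103]
contact_force: [0.7, -1.5, -0.3]
gripper_width: 24.0
clock: 23.42
position: [513.6, 50.9, 16.4]
orientation: [0.103, 1.568, -0.103]
contact_force: [0.5, -1.2, -0.6]
gripper_width: 23.7
t 23.4167 gatefr [3.6 1. ] z 16.4 tooly yaw rel lane 0.0 F [ 0.5 -1.2 -0.6] w 23.7 q6 0.14
cap if cupped [27.7  0.4]
```

View pics/w25.png

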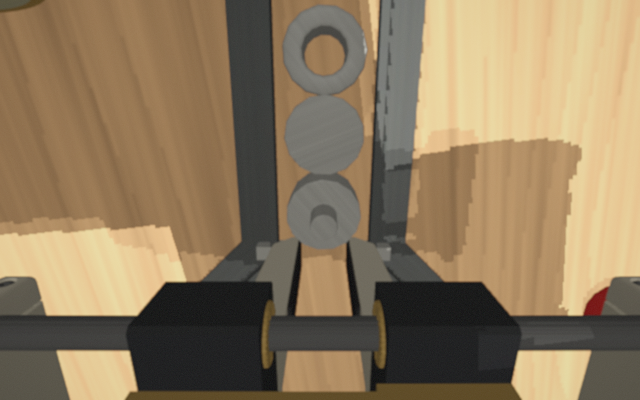

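```bash
python3 -m jog '[[190,0,0.3,0,0,0,0],[190,0,0.3,0,0,0,0],[190,0,0,0,0,0,0],[190,0,0,0,0,0,0]]';python3 -m jog '[[190,0,-1,0,0,0,0],[190,0,-1,0,0,0,0],[190,-2,0,0,0,0,0],[190,-3,0,0,0,0,0],[190,-3,-2,0,0,0,0]]';python3 -m jog '[[190,-2,-2,0,0,0,0],[190,0,-1,0,0,0,0],[190,0,0,0,0,0,0],[190,0,0,0,0,0,0]]'; python3 -c "
from h import *
info()
f=grab('wrist','w26.png')
f=viewer.grab_frame('top');cv2.imwrite('pics/t26.png',cv2.resize(f['pixels'][135:265,230:460],None,fx=3.4,fy=3.4))
f=grab('side','s26.png')
"
```

```text
clock: 23.8
position: [514.3, 56.7, 16.4]
orientation: [0.104, 1.568, -0.104]
contact_force: [-0.2, -1.8, 0.1]
gripper_width: 24.0
clock: 24.22
position: [508.5, 17.5, 96.9]
orientation: [0.103, 1.57, -0.103]
contact_force: [0.7, -0.3, 0.8]
gripper_width: 23.8
clock: 24.55
position: [504.5, -13.2, 115.6]
orientation: [0.105, 1.569, -0.105]
contact_force: [-0.5, 0.0, -0.2]
gripper_width: 23.6
t 24.55 gatefr [-61.1   1.5] z 115.6 tooly yaw rel lane -0.1 F [-0.5  0.  -0.2] w 23.6 q6 0.01
```

View pics/w26.png

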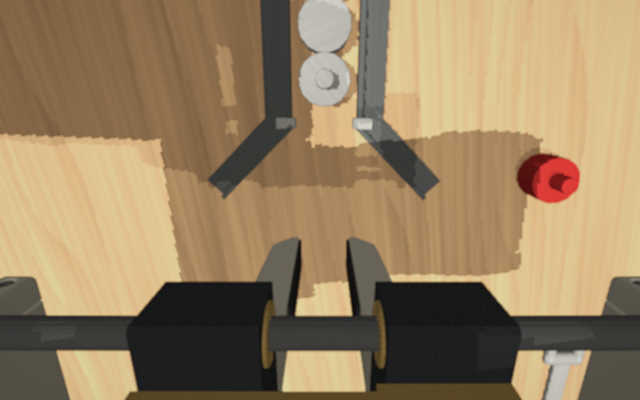

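View pics/s26.png

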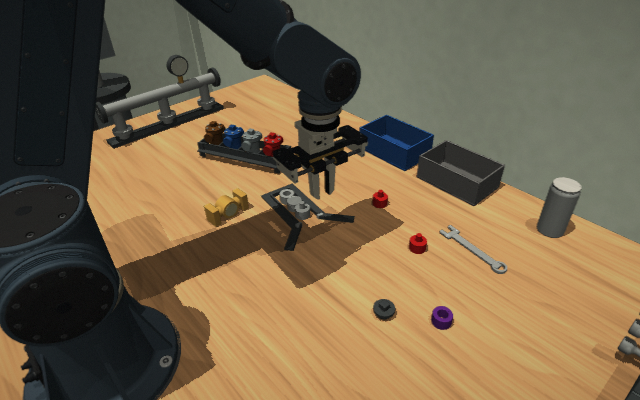

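```bash
python3 -c "
from h import *
a=cv2.imread('pics/s26.png');cv2.imwrite('pics/s26z.png',cv2.resize(a[170:260,240:370],None,fx=6,fy=6,interpolation=cv2.INTER_CUBIC))
f=viewer.grab_frame('wrist')
for n,u,v,z in [('cap',324,79,24),('disc',324,23,24),('cheekL',285,123,10),('cheekR',363,123,10)]: print(n,w2g(onplane(f,u,v,z)).round(1))
"
```

```text
cap [32.2  0.7]
disc [69.   0.7]
cheekL [-0.2 31.6]
cheekR [ -0.2 -30.3]
```

View pics/s26z.png

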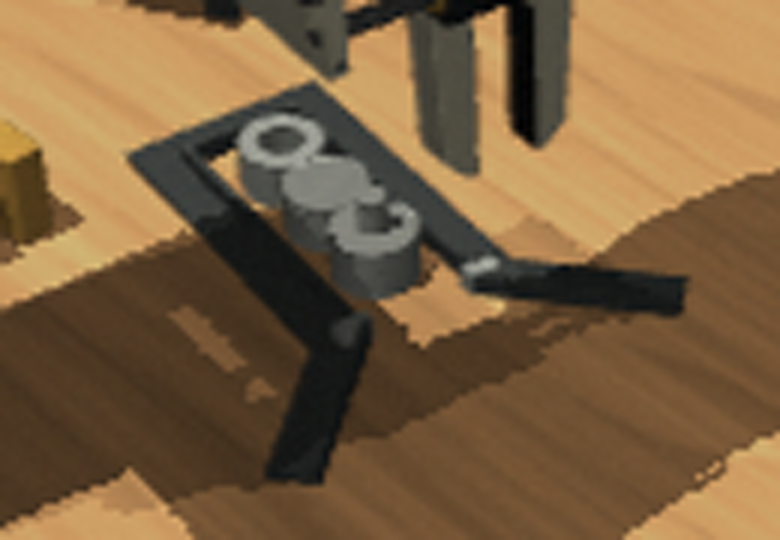

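```bash
python3 -c "
from h import *
f=viewer.grab_frame('side')
for n,U,V in [('ring',283,139),('disc',325,183),('cap',375,228)]: print(n,w2g(onplane(f,240+(U+.5)/6-.5,170+(V+.5)/6-.5,24)).round(1))
info(); print(robot.finish_job())"
```

```text
ring [105.5   0.6]
disc [68.6  2.3]
cap [30.7  1.7]
t 24.8 gatefr [-60.    1.4] z 115.5 tooly yaw rel lane 0.1 F [ 0.2 -0.4  0.2] w 23.5 q6 0.01
the job is handed in; nothing more can be done
None
```

I pushed the seat ring, then the valve disc, then the stud cap through the gate into the slot, sliding each one cupped between the fingertips. I handed the job in at about 24.8 s of the 66 s allowed; it gives no verdict.

- **Final positions:** in the gate frame, the last side view put the ring at x = 105.5 mm, the disc at 68.6 mm and the cap at 30.7 mm. All three were within about 2.3 mm of the lane centre and flat on the bench. The wrist view agreed within about 2 mm for the disc and cap; the ring was outside that last wrist picture. The gate's own position in that picture was about 4 mm off what I expected, but every position stays inside its limits even with that error.
- **Bystanders and look-alikes:** I only checked these by eye. In the last side picture the drain plug, spanner, sight flow indicator, trap bodies and red and purple look-alikes all looked where they had been.
- **Robot at hand-in:** the gripper was raised and touching nothing.

**Fingertip height:** the fingertips appeared to sit about 20 mm higher than the stated geometry. My first push therefore passed over the ring without touching it. I checked the height in the camera images, lowered the tool by about 20 mm and repeated the push. Measured contact forces in my readings stayed below about 6 N.

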